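# Change over the air saw: isolate, clear the offcuts, clamp the next length

## Robot

A 6-joint arm with a two-finger parallel gripper is mounted at the origin on a cart in front of the work surface, level with it; the furniture and walls round the work are solid. World frame = base frame: x ahead of the robot, y to its left, z up, the work surface at z = 0. Lengths are in m, angles in rad, forces in N, time in s.
With the tool pointing down it reaches from about 0.375 to 0.975 m from the base axis. Payload 3.8 kg.
Tool frame: the origin (TCP) lies midway between the tips of the shut fingers; the grasp point (between the pads) lies 19 mm behind it; z points along the fingers, y is the line along which they close (so a half turn about z gives the same grasp; the last joint's range is limited). The gripper opens to 88 mm and grips with 3 to 60 N. Pads are 18 mm wide; open, the fingers measure 123 mm over their backs; the gripper's body (75 mm by 187 mm) begins 45 mm behind the grasp point.
Start: joints at [-0.037, 0.264, 1.604, -0, 1.274, -0.037], TCP at [0.675, -0, 0.215] pointing down, gripper open.
Joint ranges: [-2.63, 2.63], [-0.94, 2.18], [0.31, 2.57], [-1.31, 4.45], [0, 2.66], [-2.55, 2.55]. Speed limits (rad/s): [2.57, 2.57, 3.14, 3.14, 3.14, 3.14].

## Interface

Orientations are given as a rotation vector (axis times angle).
In Python, from cell import manip, viewer, inverse_kinematics gives the robot as it stands (manip), with the cameras (viewer) and the kinematics as plain functions. Calls block until the motion is done:
- manip.move_pose(position, orientation): joint-space move of the TCP to a pose.
- manip.move_linear(position, rate=0.15, rot=None): straight line of the TCP; rot=None keeps the orientation; rate is the mean speed in m/s.
- manip.set_joints(angles): joint-space move.
- manip.set_gripper(opening, force=None): finger opening in m; force is the grip in N (None keeps the last); returns when the fingers have stopped.
- manip.dwell(seconds).
- inverse_kinematics(position, orientation): joint angles nearest the present ones, or None.
- manip.state(): the state.
- viewer.capture(name): name is "scene" or "side" or "wrist"; returns a dict with "image" (384x512x3 uint8, blue, green, red), "z_map" (384x512 float32, m along the optical axis (not along the pixel's ray), 0 where there is no reading), "intrinsics" (3x3 intrinsics, pixels), "k1" (the pictures are not rectified: a ray, as slopes to the right and down, at radius r is drawn at 1 + k1 r^2 times it, then the intrinsics apply), "position" and "orientation" of the camera in the world; the wrist camera has in their place "T_tool_cam" (4x4, takes a point from camera to tool coordinates, whose origin is the TCP and whose axes are the flange's). Camera axes: x right, y down, z forward; pixel columns grow to the right and rows downward; lengths in m; the calibration is good to about 2 mm. A picture is of the moment at which its call begins: read the wrist's pose just before it.
A pose or a line that the arm cannot do raises manip.IKError and nothing moves.
- manip.close_job(): hands the job in; it is judged then, once.
The state is a dict: "clock": time; "joint_pos": joint angles; "joint_velocities": joint speeds; "tau": joint torques, N m; "tool_pos": TCP position; "tcp_rot": TCP orientation; "contact_force": force on the tool from outside, world axes, zero at the start; "moment": the same for the moment, N m; "gripper_width": finger opening in m; "grasp_force": force on a finger pad.
Only numpy, scipy, OpenCV 4.12 (cv2) and the standard library are available. Lean on these libraries where they do the work, as an engineer would, in place of code of your own. Each camera call takes 0.05 s, during which the arm holds its last target. There are 200 camera calls.

## Task

Change over the small air saw for the next cut: first shut off its air at the quarter-turn valve, then swing the hold-down lever all the way up and back, and put the stub it was holding and every loose offcut of profile into the grey scrap tote. Then lay the one long new length of profile down in the saw's channel with its end up against the stop, swing the lever fully down onto it, and only then turn the air fully on again. Leave the plug gauge and the white angle valve behind the saw where they are.

Things in the scene. Friction and masses are not known exactly. Their poses are not given: they have to be found in the camera images.
- jig: Saw jig, bolted down: grey base plate 225 x 340 x 8 mm. Origin at bench height under the middle of the channel's width; x away from the robot, y to the left along the channel. The plate reaches from x -75 to +150 and y -152 to +188 mm; flat strips in front of the channel (x -75 to -24) and behind it. Parked saw at the back left (x over 75, y over 70, 130 mm high).
- seat (a point): Where the new length's centre belongs (axes as the jig's; 5 mm to -y of the jig's origin, 29 mm above the bench): lying in the channel, its -y end touching the stop. Channel along y: 35 mm wide inside (2.5 mm slack a side), floor 14 mm and flared walls 27 mm above the bench, 48 mm wide outside, from jig y +108 (saw slot at +82) to the steel stop's face at y -105 (38 mm high).
- clamp (a joint): Hold-down lever, rad: 0 = shut, its rubber pad on a 30 mm profile in the channel (-0.05 with the channel empty); 1.7 = open at its stop, bar upright at the channel's right end, leaning back to the right. The hinge is stiff (friction 0.3 N m, 2 to 3 N at the grip): it stays where it is left, and pressed down on a profile it keeps its hold.
- clamp_hinge (a point): Point on the lever's hinge axis (along the jig's x), over the middle of the channel's width, 135 mm to the -y side of the jig's origin (behind the stop), 62 mm above the bench. Its bracket is 30 mm wide and 76 mm high.
- clamp_grip (a point): Middle of the lever's black round grip, 15 mm thick, 40 mm long, at the bar's free end, along the bar. Shut, it lies over the channel, 140 mm to +y of the hinge and 83 mm above the bench. It moves on a circle of 142 mm about clamp_hinge, up and over to -y as it opens; open, it is about 200 mm above the bench (its tip 225 mm). The pad is 85 mm from the hinge.
- air_valve (a joint): Quarter-turn ball valve at the jig's left (+y) end, rad: 0 = open (handle along the pipe, pointing to the jig's +y), 1.571 = shut (handle across the pipe, pointing to the jig's +x, away from the robot). Stops at both ends, stays where left; turns clockwise from above to shut; friction 0.22 N m (about 3 N at the grip).
- valve_axis (a point): On the valve's vertical stem axis, 66 mm above the bench; 20 mm in front of (jig -x) and 150 mm to the left (+y) of the jig's origin.
- valve_grip (a point): Middle of the valve handle's black sleeve (60 mm long, 14 mm wide, 10 mm thick), 68 mm from the stem axis, 72 mm above the bench.
- tote: Grey plastic scrap tote, open-topped, 170 x 180 x 85 mm, 4 mm walls, fixed. Origin at the centre of its underside on the bench, z up.
- stub: Left-over stub of 30 x 30 mm slotted aluminium profile, 70 mm long, scrap, at first lying in the channel under the lever's pad. Origin at its centre, y along its length.
- stock: The new length: 30 x 30 mm slotted aluminium profile, 200 mm long, about 0.18 kg, lying on the bench to the right. Origin at its centre, y along its length (either end may go to the stop).
- offcut_1: Loose offcut of 30 x 30 mm slotted aluminium profile, 62 mm long, scrap. Origin at its centre, y along its length. Starts on the jig's plate in front of the channel. May be absent.
- offcut_2: Loose offcut of 30 x 30 mm slotted aluminium profile, 66 mm long, scrap. Origin at its centre, y along its length. Starts on the jig's plate in front of the channel. May be absent.
- offcut_3: Loose offcut of 30 x 30 mm slotted aluminium profile, 90 mm long, scrap. Origin at its centre, y along its length. Starts on the bench between jig and tote. May be absent.
- offcut_4: Loose offcut of 30 x 30 mm slotted aluminium profile, 64 mm long, scrap. Origin at its centre, y along its length. Starts in the left part of the channel. May be absent.
- offcut_5: Loose offcut of 30 x 30 mm slotted aluminium profile, 60 mm long, scrap. Origin at its centre, y along its length. Starts on the bench between jig and tote. May be absent.
- plug_gauge: Bystander: thread plug gauge, 20 x 116 x 17 mm, loose on the bench behind the jig; leave it.
- angle_valve: Bystander: white angle valve, 106 x 116 x 46 mm, loose behind the jig; leave it.

How it is judged:
By the outcome, as a careful person would: the job done as asked, in the order asked, and still so for the second after the job is handed in, with the robot touching nothing.
Of offcut_1, offcut_2, offcut_3, offcut_4, offcut_5 only 2 to 4 are there at a start; the rules pass over those that are not, and their reading is None.
At some moment in a run one of stock, offcut_1, offcut_2, offcut_3, offcut_5 may be knocked a few centimetres aside while the robot is not near it.
Once in a run the grip may slacken for a moment while it holds something.
It also fails if it takes over 210 s, if anything falls off the work surface, if the arm or the gripper's body presses on something with over 40 N, if the wrist force passes 120 N, or if a joint passes its speed limit or range.

## Working session

There is one attempt and no reset: what is moved stays moved. The work goes in short steps, each a Python script; the robot and the scene stay as the last script left them, time stands still between calls to the robot, and variables do not carry over. Pictures are saved under pics/ and viewed, at most 14 in all, crops included, and the job is handed in when it is done.

```bash
ls; mkdir -p pics; python3 - <<'E'
from cell import manip, viewer, inverse_kinematics
import cv2,numpy as np
for n in("scene","side"):
    c=viewer.capture(n); cv2.imwrite(f"pics/{n}0.png",c["image"]); np.savez(f"pics/{n}0.npz",**c)
    print(n,c["intrinsics"].tolist(),c["k1"],c["position"],c["orientation"],(c["z_map"]>0).mean())
c=viewer.capture("wrist");print(c["T_tool_cam"],c["intrinsics"],c["k1"]);cv2.imwrite("pics/wrist0.png",c["image"])
s=manip.state();print(s)
E
```

```text
cell.py
pics
scene [[424.26858913392135, 0.0, 260.3355777090269], [0.0, 424.26858913392135, 193.0197342290267], [0.0, 0.0, 1.0]] -0.1358338992581572 [-0.10408189 -0.67743892  1.07295739] [-2.23898653  0.83457376 -0.36099122] 0.9961649576822916
side [[489.65964151630027, 0.0, 253.11808651270897], [0.0, 489.65964151630027, 193.79057001438687], [0.0, 0.0, 1.0]] -0.07965126358382117 [-0.07995985  1.13801771  0.89058325] [-0.67498994  2.45422165 -1.34927594] 0.9959259033203125
[[-2.13914066e-04 -9.64917286e-01 -2.62553968e-01  6.83123812e-02]
 [ 9.99999848e-01 -3.39894222e-04  4.34408886e-04  3.59226654e-04]
 [-5.08409220e-04 -2.62553835e-01  9.64917212e-01 -1.69990186e-01]
 [ 0.00000000e+00  0.00000000e+00  0.00000000e+00  1.00000000e+00]] [[278.83066191   0.         254.38322704]
 [  0.         278.83066191 185.52567495]
 [  0.           0.           1.        ]] -0.04811900437442642
{'clock': 0.15, 'joint_pos': array([-3.69451251e-02,  2.64558288e-01,  1.60506417e+00, -2.02345217e-05,
        1.27369347e+00, -3.69237732e-02]), 'joint_velocities': array([-0.00158712, -0.00182104, -0.00411043, -0.00084697,  0.00138955,
        0.00101841]), 'tau': array([-3.11732474e-04, -5.02845919e+01, -3.57470334e+01,  7.29960459e-02,
        2.49771774e-02, -9.00718305e-05]), 'tool_pos': array([ 6.74406496e-01, -1.74245033e-05,  2.13686660e-01]), 'tcp_rot': array([-2.22057463e+00, -2.22054041e+00,  1.86361885e-03]), 'contact_force': array([ 0.16739502, -0.00865647,  0.47969743]), 'moment': array([-0.00132632, -0.01526866, -0.0098079 ]), 'grasp_force': 0.0, 'gripper_width': 0.08837617939429822}
```

View pics/scene0.png

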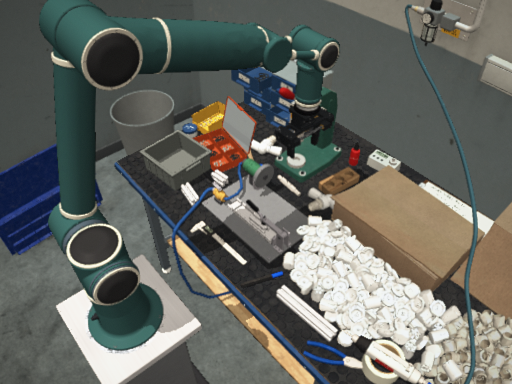

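View pics/side0.png

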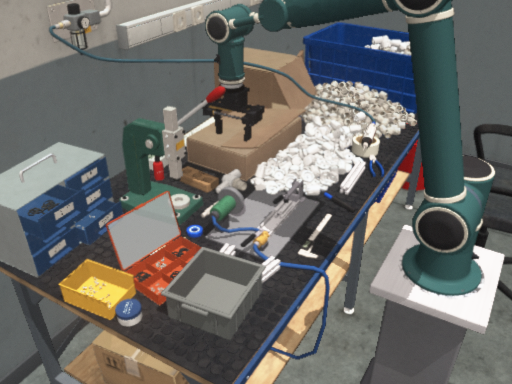

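```bash
cat > h.py <<'E'
from cell import manip, viewer, inverse_kinematics
import numpy as np, cv2
from scipy.spatial.transform import Rotation as R
def cap(n):
    s=manip.state(); c=viewer.capture(n)
    if n=="wrist":
        T=np.eye(4);T[:3,:3]=R.from_rotvec(s["tcp_rot"]).as_matrix();T[:3,3]=s["tool_pos"];T=T@c["T_tool_cam"]
    else:
        T=np.eye(4);T[:3,:3]=R.from_rotvec(c["orientation"]).as_matrix();T[:3,3]=c["position"]
    c["T"]=T; return c
def slopes(c,px):
    K=c["intrinsics"];d=np.array([float(np.squeeze(c["k1"])),0,0,0,0])
    return cv2.undistortPoints(np.asarray(px,float).reshape(-1,1,2),K,d)[:,0]
def cloud(c):
    "world xyz per pixel (nan where no depth)"
    h,w=c["z_map"].shape; u,v=np.meshgrid(np.arange(w),np.arange(h))
    s=slopes(c,np.stack([u,v],-1)); z=c["z_map"].reshape(-1,1).astype(float)
    P=np.hstack([s*z,z])@c["T"][:3,:3].T+c["T"][:3,3]; P[z[:,0]<=0]=np.nan
    return P.reshape(h,w,3)
def onplane(c,px,z):
    s=slopes(c,px); d=np.hstack([s,np.ones((len(s),1))])@c["T"][:3,:3].T; o=c["T"][:3,3]
    return o+d*((z-o[2])/d[:,2])[:,None]
def down(a):
    "tool down, closing axis (tool y) at angle a from world x; a=0 is the start pose"
    return (R.from_euler('z',a)*R.from_rotvec([-np.pi/2**.5,-np.pi/2**.5,0])).as_rotvec()
def save(c,n): cv2.imwrite(f"pics/{n}.png",c["image"]); np.savez(f"pics/{n}.npz",**c)
def load(n): return dict(np.load(f"pics/{n}.npz"))
E
python3 - <<'E'
from h import *
manip.move_pose([0.62,-0.02,0.40],down(0)); manip.dwell(.3)
c=cap("wrist");save(c,"w1"); P=cloud(c); print(P[::48,::64].round(3).tolist(), manip.state()["tool_pos"])
big=cv2.resize(c["image"],(800,600),interpolation=cv2.INTER_CUBIC); cv2.imwrite("pics/w1b.png",big)
E
```

```text
[[[-0.508, 0.54, -0.749], [-0.211, 0.524, -0.754], [0.398, 0.238, 0.029], [0.505, 0.246, -0.002], [0.622, 0.211, 0.097], [0.739, 0.245, -0.0], [0.857, 0.248, -0.001], [0.785, 0.142, 0.307]], [[-0.546, 0.34, -0.752], [-0.235, 0.327, -0.75], [0.379, 0.165, 0.001], [0.503, 0.162, 0.006], [0.622, 0.141, 0.106], [0.651, 0.077, 0.427], [0.69, 0.082, 0.406], [0.837, 0.118, 0.236]], [[0.1, 0.083, -0.0], [0.112, 0.089, -0.189], [0.373, 0.076, 0.008], [0.5, 0.075, 0.015], [0.622, 0.075, 0.008], [0.748, 0.076, -0.002], [0.862, 0.075, 0.026], [0.986, 0.078, 0.027]], [[0.089, -0.014, 0.012], [0.11, -0.035, -0.16], [0.362, -0.017, 0.005], [0.502, -0.013, 0.044], [0.622, -0.018, 0.008], [0.744, -0.014, 0.035], [0.87, -0.014, 0.031], [1.021, -0.016, -0.001]], [[0.05, -0.122, -0.002], [-0.345, -0.344, -0.747], [0.347, -0.121, -0.002], [0.503, -0.1, 0.07], [0.622, -0.116, 0.014], [0.748, -0.108, 0.042], [0.898, -0.121, -0.002], [1.035, -0.119, 0.005]], [[0.551, 0.015, 0.501], [0.568, 0.014, 0.5], [0.563, -0.008, 0.453], [0.481, -0.228, 0.008], [0.622, -0.221, 0.023], [0.735, -0.172, 0.121], [0.679, -0.008, 0.453], [0.673, 0.015, 0.5]], [[0.556, 0.006, 0.51], [0.57, 0.003, 0.505], [0.586, 0.002, 0.504], [0.604, 0.002, 0.503], [0.621, 0.002, 0.503], [0.638, 0.003, 0.504], [0.655, 0.003, 0.504], [0.672, 0.003, 0.505]], [[0.568, 0.004, 0.523], [0.581, 0.004, 0.522], [0.595, 0.004, 0.522], [0.608, 0.004, 0.522], [0.621, 0.004, 0.522], [0.634, 0.003, 0.521], [0.647, 0.004, 0.522], [0.661, 0.004, 0.522]]] [ 0.61985594 -0.01985438  0.39820182]
```

View pics/w1b.png

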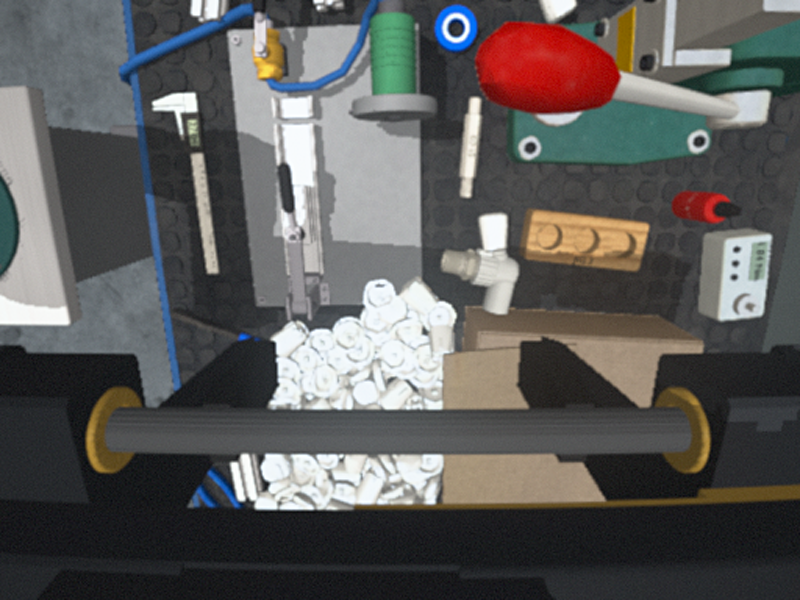

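```bash
python3 - <<'E'
from h import *
manip.move_pose([0.52,0.13,0.38],down(0)); manip.dwell(.3)
c=cap("wrist");save(c,"w2")
manip.move_pose([0.5,-0.33,0.34],down(0)); manip.dwell(.3)
d=cap("wrist");save(d,"w3")
print(manip.state()["tool_pos"])
im=np.vstack([c["image"][:240],d["image"][:240]]); cv2.imwrite("pics/w23.png",cv2.resize(im,(640,600),interpolation=cv2.INTER_CUBIC))
E
```

```text
[ 0.50031499 -0.32949002  0.34013645]
```

View pics/w23.png

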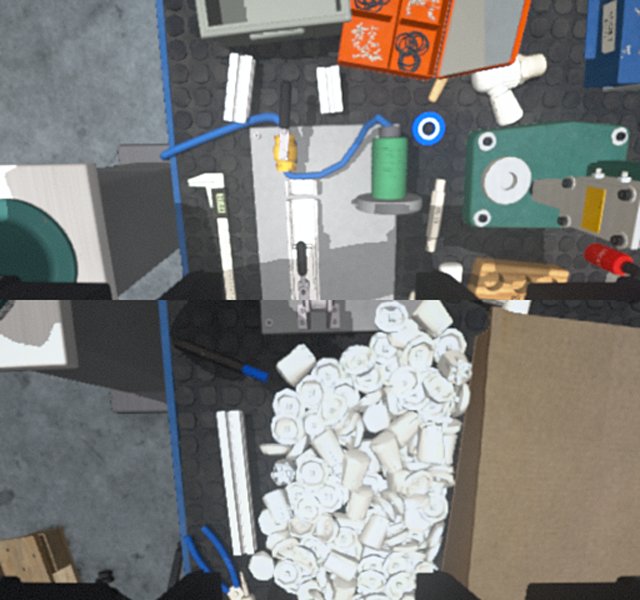

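```bash
cat > an.py <<'E'
from h import *
pts=[];col=[]
for n in("w1","w2","w3"):
    c=load(n);P=cloud(c)[:235];pts.append(P.reshape(-1,3));col.append(c["image"][:235].reshape(-1,3))
P=np.vstack(pts);C=np.vstack(col);ok=np.isfinite(P[:,0])&(P[:,2]<0.6)&(P[:,2]>-.05);P=P[ok];C=C[ok]
E
python3 - <<'E'
from an import *
bench=P[(abs(P[:,2])<.01)&(P[:,0]>.35)&(P[:,0]<.9)]; print("bench z",np.percentile(bench[:,2],[5,50,95]))
# plate: grey pixels at 8 mm, per view
for n in("w1","w2"):
    c=load(n);Q=cloud(c);hsv=cv2.cvtColor(c["image"],cv2.COLOR_BGR2HSV)
    m=((abs(Q[...,2]-.0085)<.004)&(hsv[...,1]<40)&(hsv[...,2]>90)&(Q[...,0]>.4)&(Q[...,0]<.75)).astype(np.uint8)
    m[235:]=0;m=cv2.morphologyEx(m,cv2.MORPH_OPEN,np.ones((3,3),np.uint8))
    k,lab,st,_=cv2.connectedComponentsWithStats(m); big=[i for i in range(1,k) if st[i,4]>150]
    q=Q[np.isin(lab,big)]; r=cv2.minAreaRect((q[:,:2]*1000).astype(np.float32)); print(n,r,cv2.boxPoints(r).round(1).tolist(),np.median(q[:,2]))
# red ball
c=load("w1");Q=cloud(c);hsv=cv2.cvtColor(c["image"],cv2.COLOR_BGR2HSV)
m=((hsv[...,0]<8)|(hsv[...,0]>172))&(hsv[...,1]>150)&(hsv[...,2]>80)&(Q[...,2]>.2)
print("ball",np.nanmin(Q[m],0),np.nanmax(Q[m],0))
h=P[(P[:,2]>.18)&(P[:,1]<.4)];print("high",len(h),np.percentile(h,[1,50,99],axis=0))
# tote: z 0.07..0.1 near
t=P[(P[:,2]>.075)&(P[:,2]<.095)&(P[:,1]>.25)&(P[:,0]<.75)];print("tote",len(t),cv2.minAreaRect((t[:,:2]*1000).astype(np.float32)))
S=1.5 # px per 2mm
im=np.zeros((600,400,3),np.uint8)
o=np.argsort(P[:,2]);u=((P[o,0]-.3)*700).astype(int);v=((.42-P[o,1])*600).astype(int)
im=np.zeros((600,500,3),np.uint8);k=(u>=0)&(u<500)&(v>=0)&(v<600);im[v[k],u[k]]=C[o][k]
cv2.imwrite("pics/ortho.png",im)
c=load("w2");cr=c["image"][90:240,180:300];cv2.imwrite("pics/ch.png",cv2.resize(cr,None,fx=4,fy=4,interpolation=cv2.INTER_CUBIC))
E
```

```text
bench z [-0.00208075  0.0014737   0.00898838]
w1 ((534.3047485351562, 46.602821350097656), (225.68980407714844, 339.5892333984375), 1.787314772605896) [[416.20001220703125, 212.8000030517578], [426.79998779296875, -126.5999984741211], [652.4000244140625, -119.5999984741211], [641.7999877929688, 219.8000030517578]] 0.007975113393597189
w2 ((533.817138671875, 77.63661193847656), (225.45806884765625, 276.99365234375), 1.4832282066345215) [[417.5, 213.1999969482422], [424.70001220703125, -63.70000076293945], [650.0999755859375, -57.900001525878906], [642.9000244140625, 219.0]] 0.007915919756453227
ball [0.64443705 0.06858893 0.38479506] [0.70496899 0.09604094 0.42979407]
high 25281 [[ 0.43061097 -0.31977298  0.20490826]
 [ 0.68822851  0.10995957  0.38132408]
 [ 0.87295588  0.16425766  0.49636752]]
tote 2131 ((542.89404296875, 306.21533203125), (338.09686279296875, 111.76504516601562), 0.1505933552980423)
```

View pics/ch.png

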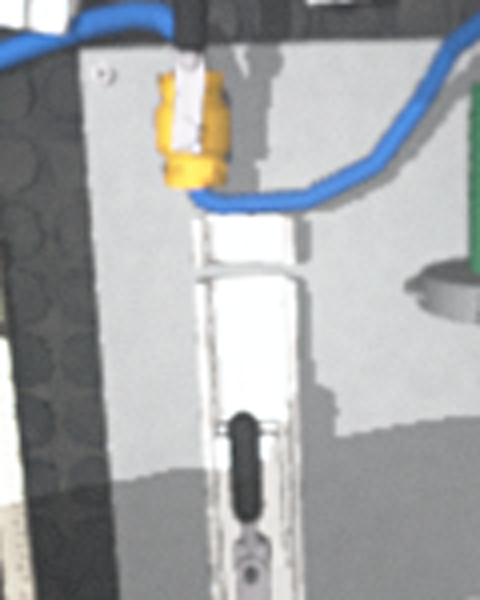

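```bash
cat >> h.py <<'E'
# jig frame: plate rectangle measured (225.7 x 339.6 mm), centre at jig (37.5, 18) mm
JA=np.radians(1.787); JR=np.array([[np.cos(JA),-np.sin(JA)],[np.sin(JA),np.cos(JA)]])
JO=np.array([.5343,.0466])-JR@[.0375,.018]
def j2w(x,y,z): return np.r_[JO+JR@[x,y],z]
def w2j(P): Q=np.array(P,float); Q[...,:2]=(Q[...,:2]-JO)@JR; return Q
E
python3 - <<'E'
from an import *
print("JO",JO)
J=w2j(P)
for y in np.arange(-.16,.20,.01):
    s=abs(J[:,1]-y)<.005; a=J[s&(abs(J[:,0])<.004)][:,2]; b=J[s&(abs(abs(J[:,0])-.012)<.003)][:,2]; w=J[s&(abs(abs(J[:,0])-.0205)<.002)][:,2]
    f=lambda v:np.percentile(v,[20,50,90]).round(3).tolist() if len(v)>3 else None
    print(round(y,2),f(a),f(b),f(w))
for n in("w1","w2","w3"):
    c=load(n);Q=cloud(c);hsv=cv2.cvtColor(c["image"],cv2.COLOR_BGR2HSV); Jq=w2j(Q)
    m=((Q[...,2]>.022)&(Q[...,2]<.04)&(hsv[...,1]<50)&(hsv[...,2]>110)&(Q[...,0]>.36)&(Q[...,0]<.62)); m[238:]=0
    m=m.astype(np.uint8);k,lab,st,_=cv2.connectedComponentsWithStats(m)
    for i in range(1,k):
        if st[i,4]>60:
            q=Q[lab==i];r=cv2.minAreaRect((q[:,:2]*1000).astype(np.float32));print(n,st[i].tolist(),np.round(r[0],1),np.round(r[1],1),round(r[2],1),"z",np.median(q[:,2]).round(4))
# tote rim
c=load("w2");Q=cloud(c);m=(Q[...,2]>.06)&(Q[...,2]<.1)&(Q[...,1]>.25)&(Q[...,0]<.62)&(Q[...,0]>.38)
print("tote",np.percentile(Q[m],[0,2,50,98,100],axis=0).round(3))
# black valve sleeve + lever grip
for n in("w1","w2"):
    c=load(n);Q=w2j(cloud(c));v=c["image"].max(-1)
    m=(v<70)&(Q[...,2]>.055)&(Q[...,2]<.1)&(Q[...,0]>-.06)&(Q[...,0]<.04)&(Q[...,1]>-.1)&(Q[...,1]<.3);m[238:]=0
    k,lab,st,_=cv2.connectedComponentsWithStats(m.astype(np.uint8))
    for i in range(1,k):
        if st[i,4]>20: q=Q[lab==i];print(n,"black jig-frame",st[i,4],np.percentile(q,[5,50,95],axis=0).round(3).tolist())
E
```

```text
JO [0.49737955 0.02743935]
-0.16 [-0.0, 0.0, 0.002] [-0.0, 0.001, 0.002] [-0.0, 0.001, 0.002]
-0.15 [0.005, 0.008, 0.063] [0.009, 0.045, 0.076] [0.005, 0.012, 0.014]
-0.14 [0.009, 0.068, 0.072] [0.028, 0.073, 0.076] [0.013, 0.015, 0.017]
-0.13 [0.007, 0.009, 0.071] [0.028, 0.066, 0.076] [0.013, 0.015, 0.017]
-0.12 [0.067, 0.068, 0.07] [0.035, 0.061, 0.076] [0.007, 0.009, 0.014]
-0.11 [0.03, 0.067, 0.07] [0.027, 0.037, 0.042] [0.009, 0.027, 0.037]
-0.1 [0.014, 0.068, 0.069] [0.013, 0.014, 0.015] [0.016, 0.026, 0.027]
-0.09 [0.014, 0.067, 0.069] [0.013, 0.014, 0.015] [0.014, 0.026, 0.028]
-0.08 [0.014, 0.066, 0.069] [0.013, 0.013, 0.015] [0.02, 0.026, 0.028]
-0.07 [0.014, 0.067, 0.069] [0.013, 0.014, 0.015] [0.024, 0.026, 0.027]
-0.06 [0.068, 0.069, 0.072] [0.024, 0.043, 0.045] [0.024, 0.026, 0.028]
-0.05 [0.073, 0.078, 0.079] [0.024, 0.043, 0.045] [0.025, 0.026, 0.028]
-0.04 [0.068, 0.07, 0.073] [0.026, 0.043, 0.045] [0.025, 0.026, 0.028]
-0.03 [0.036, 0.074, 0.078] [0.025, 0.043, 0.045] [0.023, 0.027, 0.028]
-0.02 [0.036, 0.081, 0.087] [0.021, 0.043, 0.045] [0.025, 0.026, 0.028]
-0.0
[... 3302 characters left out ...]
.0255
w3 [207, 208, 12, 14, 86] [ 424.  -451.1] [25.5 18. ] 65.9 z 0.0229
w3 [286, 209, 20, 10, 100] [ 575.9 -443.1] [35.  18.5] 7.4 z 0.0364
w3 [238, 231, 22, 7, 81] [ 489.3 -486.2] [39.1 13.7] 12.8 z 0.0247
tote [[0.38  0.25  0.06 ]
 [0.382 0.256 0.068]
 [0.471 0.33  0.084]
 [0.557 0.357 0.087]
 [0.561 0.366 0.088]]
w1 black jig-frame 63 [[-0.019, 0.182, 0.073], [-0.013, 0.188, 0.076], [-0.008, 0.193, 0.078]]
w1 black jig-frame 177 [[-0.003, -0.017, 0.084], [0.002, 0.004, 0.089], [0.006, 0.026, 0.093]]
w2 black jig-frame 70 [[-0.015, 0.198, 0.073], [-0.007, 0.228, 0.076], [-0.004, 0.24, 0.078]]
w2 black jig-frame 23 [[-0.004, -0.018, 0.086], [-0.002, -0.012, 0.087], [0.003, -0.002, 0.089]]
```

```bash
python3 - <<'E'
from an import *
for n in("scene0","side0","w2"):
    c=load(n)
    if "T" not in c:
        T=np.eye(4);T[:3,:3]=R.from_rotvec(c["orientation"]).as_matrix();T[:3,3]=c["position"];c["T"]=T
    Q=cloud(c);hsv=cv2.cvtColor(c["image"],cv2.COLOR_BGR2HSV)
    m=(abs(Q[...,2]-.085)<.006)&(hsv[...,1]<60)&(Q[...,0]>.33)&(Q[...,0]<.62)&(Q[...,1]>.28)&(Q[...,1]<.6)
    m=m.astype(np.uint8);k,lab,st,_=cv2.connectedComponentsWithStats(m,connectivity=8)
    i=[j for j in range(1,k) if st[j,4]>15]
    if i:
        q=Q[np.isin(lab,i)];r=cv2.minAreaRect((q[:,:2]*1000).astype(np.float32));print(n,len(q),r,np.percentile(q[:,2],[5,50,95]))
# handle: points z .064-.08 around valve
J=w2j(P)
for y in np.arange(.13,.27,.01):
    s=(abs(J[:,1]-y)<.005)&(J[:,2]>.064)&(J[:,2]<.082)&(abs(J[:,0]+.015)<.04)
    if s.sum()>3: print(round(y,2),s.sum(),np.percentile(J[s,0],[5,50,95]).round(4),np.median(J[s,2]).round(4))
# hose
hsv=cv2.cvtColor(C[None],cv2.COLOR_BGR2HSV)[0]
b=(abs(hsv[:,0]-108)<12)&(hsv[:,1]>150)&(J[:,1]>.08)&(J[:,1]<.3)&(abs(J[:,0])<.12)&(J[:,2]<.1)
for x in np.arange(-.1,.12,.02):
    s=b&(abs(J[:,0]-x)<.01)
    if s.sum(): print("hose",round(x,2),np.median(J[s,1]).round(3),J[s,2].max().round(3))
# beside the stock
for y in np.arange(-.42,-.22,.02):
    s=abs(P[:,1]-y)<.01; print(round(y,2),[round(float(np.percentile(P[s&(abs(P[:,0]-x)<.004),2],90)),3) if (s&(abs(P[:,0]-x)<.004)).sum()>3 else None for x in np.arange(.33,.46,.008)])
print(manip.state()["clock"])
E
```

```text
scene0 490 ((457.91558837890625, 418.8719482421875), (189.73577880859375, 202.25912475585938), 5.689221382141113) [0.07973036 0.08302335 0.08674328]
side0 1231 ((458.43255615234375, 424.72918701171875), (188.2827606201172, 199.68182373046875), 6.051945209503174) [0.08019972 0.08368689 0.08660551]
w2 1389 ((466.9661865234375, 337.9945983886719), (42.1352653503418, 186.9439239501953), 89.4422607421875) [0.08190899 0.08477183 0.08637472]
0.14 38 [-0.0244 -0.0182 -0.0133] 0.0675
0.15 94 [-0.0241 -0.0172 -0.0125] 0.0722
0.16 97 [-0.0234 -0.0173 -0.0118] 0.0672
0.17 93 [-0.0219 -0.0165 -0.0111] 0.0674
0.18 122 [-0.0211 -0.0149 -0.0096] 0.0716
0.19 107 [-0.0212 -0.0138 -0.0082] 0.0763
0.2 57 [-0.0208 -0.0136 -0.0076] 0.0766
0.21 55 [-0.0185 -0.012  -0.0058] 0.0765
0.22 60 [-0.0177 -0.0111 -0.0052] 0.0765
0.23 56 [-0.0174 -0.0109 -0.0044] 0.0765
0.24 33 [-0.016  -0.0103 -0.0042] 0.076
hose -0.1 0.192 0.014
hose -0.08 0.192 0.021
hose -0.06 0.2 0.032
hose -0.04 0.198 0.041
hose -0.02 0.121 0.076
hose 0.0 0.114 0.044
hose 0.02 0.117 0.041
hose 0.04 0.121 0.039
hose 0.06 0.129 0.037
hose 0.08 0
[... 565 characters left out ...]
031, 0.031, 0.029, 0.031, 0.03, 0.002, 0.002, 0.033, 0.036, 0.037, 0.036, 0.03]
-0.32 [0.001, 0.002, 0.002, 0.001, -0.0, 0.031, 0.031, 0.028, 0.031, 0.03, 0.001, 0.001, 0.001, 0.0, 0.388, 0.385, 0.382]
-0.3 [0.0, 0.001, 0.002, 0.002, 0.001, 0.03, 0.031, 0.023, 0.031, 0.03, 0.001, 0.432, 0.438, 0.439, 0.439, 0.438, 0.047]
-0.28 [0.0, 0.001, 0.002, 0.001, 0.002, 0.031, 0.031, 0.029, 0.031, 0.027, 0.001, 0.002, 0.038, 0.041, 0.043, 0.043, 0.04]
-0.26 [0.001, 0.001, 0.002, 0.001, 0.001, 0.031, 0.031, 0.03, 0.031, 0.021, 0.002, 0.001, 0.001, 0.024, 0.012, 0.011, 0.02]
-0.24 [0.001, 0.002, 0.002, 0.002, 0.002, 0.031, 0.031, 0.031, 0.031, 0.003, 0.002, 0.002, 0.002, 0.009, 0.016, 0.018, 0.018]
4.45
```

```bash
cat >> h.py <<'E'
def st(): s=manip.state(); return s["contact_force"],s["moment"],s["gripper_width"],s["clock"]
def goto(p,a,up=.26):
    "lift, travel high, then come down straight"
    q=manip.state()["tool_pos"]
    if q[2]<up-.02: manip.move_linear([q[0],q[1],up],rate=.3)
    manip.move_pose([p[0],p[1],max(up,p[2])],down(a)); manip.move_linear(p,rate=.2)
VX=(-.018,.150); VR=.048
def vpose(t): # valve angle t (0 open) -> TCP pose holding the handle
    return j2w(VX[0]+VR*np.sin(t),VX[1]+VR*np.cos(t),.058), JA-t
def swing(t0,t1,lim=14,step=.25):
    f0=st()[0]; sg=np.sign(t1-t0); t=t0
    while (t1-t)*sg>.2: 
        t+=sg*min(step,abs(t1-t)); p,a=vpose(t); manip.move_linear(p,rate=.08,rot=down(a))
    f0=st()[0]; p=t
    for k in range(12):
        t+=sg*.025; q,a=vpose(t); manip.move_linear(q,rate=.05,rot=down(a)); f,m,w,c=st()
        print("t",round(t,3),f.round(1),m.round(2),round(w,4),round(c,1))
        if abs(t)>0 and (t-t1)*sg>-.1 and np.linalg.norm((f-f0)[:2])>lim: break
E
python3 - <<'E'
from h import *
import an
J=w2j(an.P)
for n in("w1","w2","w3"):
    Q=w2j(cloud(load(n))[:235].reshape(-1,3)); s=(Q[:,2]>.039)&(Q[:,2]<.047)&(Q[:,1]>-.055)&(Q[:,1]<0.0)&(abs(Q[:,0])<.03)
    w=(Q[:,2]>.023)&(Q[:,2]<.029)&(Q[:,1]>-.09)&(Q[:,1]<.07)&(abs(Q[:,0])<.04)
    for l,k in(("stub",s),("wall",w)):
        if k.sum()>10: print(n,l,np.percentile(Q[k,0],[1,99]).round(4),np.percentile(Q[k,1],[1,99]).round(4))
p,a=vpose(.09)
manip.set_gripper(.04,force=20)
goto(p,a); print(st()); manip.set_gripper(.0,force=15); print(st(),manip.state()["tool_pos"])
E
```

```text
w1 stub [-0.0158  0.014 ] [-0.0542 -0.0003]
w1 wall [-0.0238  0.0233] [-0.0887  0.0689]
w2 stub [-0.0158  0.0139] [-0.0535 -0.0002]
w2 wall [-0.0233  0.0235] [-0.0748  0.0685]
(array([-0.23666882,  1.11815496,  0.55201265]), array([-0.01655506, -0.01028174,  0.01515147]), 0.03979792295551411, 8.4583)
(array([ 0.19236959,  0.13948405, -0.34589242]), array([-0.0361957 ,  0.00191596, -0.00137914]), 0.0002995298738785701, 9.1583) [0.47748353 0.22470179 0.05794651]
```

```bash
python3 - <<'E'
from h import *
c=cap("wrist");d=cap("side")
a=cv2.resize(c["image"][60:300,120:400],(560,480));b=cv2.resize(d["image"][190:270,200:320],(720,480))[:, :560]
cv2.imwrite("pics/v1.png",cv2.resize(np.hstack([a,b]),(800,343)))
print(manip.state()["tcp_rot"],down(JA-.09))
E
```

```text
[-2.28575122e+00 -2.15515733e+00  1.57126098e-04] [-2.28579426e+00 -2.15516797e+00 -5.65583145e-18]
```

View pics/v1.png

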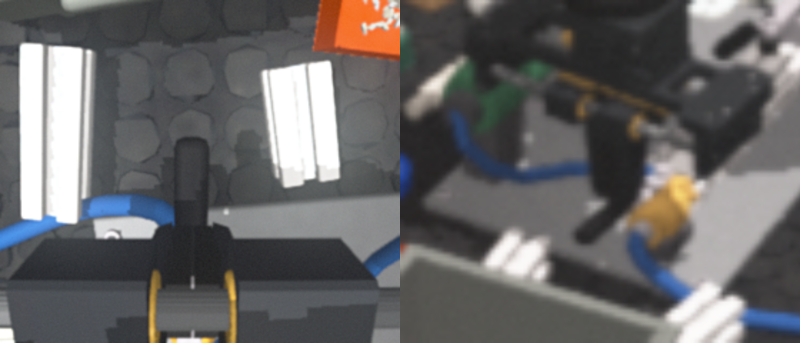

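```bash
python3 - <<'E'
from h import *
s=manip.state();print(s["grasp_force"],s["gripper_width"],w2j(s["tool_pos"]))
c=cap("wrist");Q=w2j(cloud(c));v=c["image"].max(-1)
for y in np.arange(.19,.27,.01):
    m=(abs(Q[...,1]-y)<.005)&(Q[...,2]>.06)&(Q[...,2]<.09)&(abs(Q[...,0]+.015)<.03)
    if m.sum()>3:print(round(y,2),np.percentile(Q[m],[3,50,97],axis=0).round(4)[:,[0,2]].tolist())
d=cap("side");save(d,"v2s");cv2.imwrite("pics/v2.png",cv2.resize(d["image"][195:260,225:305],(800,600),interpolation=cv2.INTER_CUBIC))
E
```

```text
0.0 0.000513703494434121 [-0.013717    0.19778912  0.05793432]
0.21 [[-0.0225, 0.0737], [-0.0126, 0.0773], [-0.002, 0.0895]]
0.22 [[-0.0184, 0.0733], [-0.0119, 0.0766], [-0.0054, 0.0781]]
0.23 [[-0.0172, 0.0736], [-0.0108, 0.0766], [-0.0042, 0.078]]
0.24 [[-0.0162, 0.0728], [-0.0103, 0.076], [-0.004, 0.0777]]
```

View pics/v2.png

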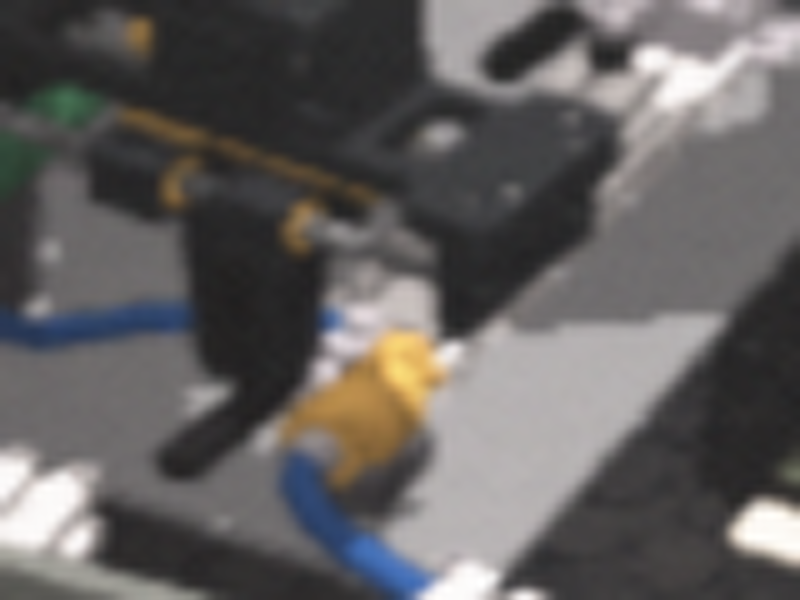

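```bash
python3 - <<'E'
from h import *
import an
J=w2j(an.P);s=(J[:,2]>.1)&(J[:,2]<.15)&(J[:,0]>.04)&(J[:,0]<.14)&(J[:,1]>.03)&(J[:,1]<.26)
print("saw>0.1",np.percentile(J[s],[1,50,99],axis=0).round(3))
for y in np.arange(.05,.26,.02):
    k=s&(abs(J[:,1]-y)<.01)
    if k.sum()>3: print(round(y,2),J[k,0].min().round(3),J[k,2].max().round(3))
manip.set_gripper(.04)
p=j2w(-.018+.068*np.sin(.09),.15+.068*np.cos(.09),.056)
manip.move_linear(p,rate=.1); print(w2j(manip.state()["tool_pos"]))
manip.set_gripper(0,force=15);s=manip.state();print(s["gripper_width"],s["grasp_force"],s["contact_force"],s["clock"])
E
```

```text
saw>0.1 [[0.082 0.074 0.1  ]
 [0.118 0.114 0.108]
 [0.139 0.169 0.13 ]]
0.07 0.08 0.133
0.09 0.08 0.132
0.11 0.102 0.111
0.13 0.102 0.111
0.15 0.101 0.111
0.17 0.104 0.11
[-0.01191439  0.21829846  0.05591411]
0.0005376735699328432 0.0 [ 0.92767874  0.0721323  -0.40489185] 11.1333
```

```bash
python3 - <<'E'
from h import *
c=cap("wrist");d=cap("side");e=cap("scene")
f=lambda i:cv2.resize(i,(400,300),interpolation=cv2.INTER_CUBIC)
im=np.vstack([np.hstack([f(c["image"][120:270,170:370]),f(d["image"][195:255,225:305])]),np.hstack([f(e["image"][160:235,180:280]),f(c["image"])])])
cv2.imwrite("pics/v3.png",im)
E
```

```text
(no output)
```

View pics/v3.png

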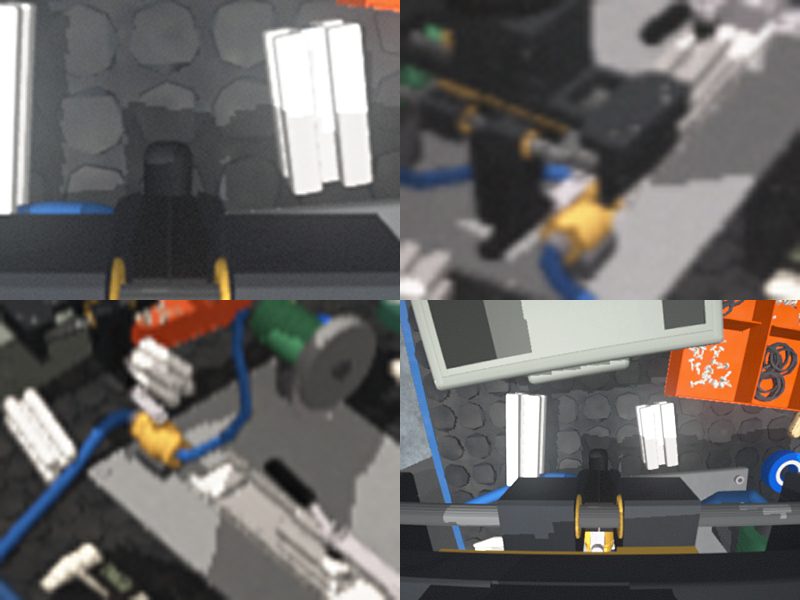

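```bash
python3 - <<'E'
from h import *
# lift clear and measure fingertip height against reported TCP
q=manip.state()["tool_pos"]; manip.move_linear([q[0],q[1],.2],rate=.3); manip.dwell(.2)
q=manip.state()["tool_pos"]
for n in("side","scene"):
    c=cap(n);P=cloud(c);D=P-q; m=(abs(D[...,0])<.03)&(abs(D[...,1])<.03)&(abs(D[...,2])<.08)
    print(n,q,m.sum(),np.percentile(D[m],[1,5,50,99],axis=0).round(4))
c=cap("wrist");P=cloud(c);Q=w2j(P);m=(Q[...,2]>.07)&(Q[...,2]<.085)&(abs(Q[...,0]+.015)<.05)&(Q[...,1]>.14)&(Q[...,1]<.3)
print("handle",m.sum(),[np.median(Q[m&(abs(Q[...,1]-y)<.005)],0).round(4).tolist() for y in(.2,.21,.22,.23,.24)])
E
```

```text
side [0.47712421 0.24392075 0.19727054] 245 [[-0.018  -0.0103  0.0251]
 [-0.0169 -0.0045  0.0281]
 [-0.003   0.0087  0.0524]
 [ 0.0183  0.0139  0.0777]]
scene [0.47712421 0.24392075 0.19727054] 136 [[-0.0186 -0.0149  0.024 ]
 [-0.0174 -0.014   0.0269]
 [-0.0036 -0.0099  0.0494]
 [ 0.0147  0.0093  0.0775]]
handle 1195 [[-0.0138, 0.2001, 0.0764], [-0.013, 0.2099, 0.0766], [-0.0119, 0.2202, 0.0764], [-0.011, 0.2299, 0.0766], [-0.0104, 0.238, 0.076]]
```

```bash
python3 - <<'E'
from h import *
q=manip.state()["tool_pos"]
for w in(.088,.03):
    manip.set_gripper(w);q=manip.state()["tool_pos"]
    for n in("side","scene"):
        c=cap(n);D=cloud(c)-q; m=(abs(D[...,0])<.07)&(abs(D[...,1])<.03)&(abs(D[...,2])<.08)
        print(w,n,m.sum(),np.percentile(D[m],[.5,2,5,50,99],axis=0).round(4).tolist())
manip.set_gripper(0)
manip.move_linear([q[0],q[1],.062],rate=.2);f0=st()[0]
for z in np.arange(.06,.043,-.002):
    manip.move_linear([q[0],q[1],z],rate=.05);f=st()[0]-f0;print(round(z,3),manip.state()["tool_pos"][2].round(4),f.round(2))
    if abs(f[2])>5:break
manip.move_linear([q[0],q[1],.09],rate=.2)
E
```

```text
0.088 side 303 [[-0.0612, -0.0123, 0.0247], [-0.0607, -0.0107, 0.0262], [-0.0598, -0.0082, 0.0282], [0.0437, 0.0064, 0.0513], [0.0605, 0.0161, 0.0789]]
0.088 scene 176 [[-0.063, -0.0175, 0.0222], [-0.0618, -0.0166, 0.0233], [-0.0609, -0.0158, 0.0258], [0.0434, -0.0083, 0.0496], [0.0585, 0.0115, 0.0764]]
0.03 side 325 [[-0.0329, -0.0118, 0.0224], [-0.0324, -0.0089, 0.0256], [-0.0314, -0.0069, 0.0288], [0.015, 0.0073, 0.0529], [0.0317, 0.0152, 0.0783]]
0.03 scene 176 [[-0.0343, -0.0158, 0.0216], [-0.0333, -0.0153, 0.0242], [-0.0327, -0.0148, 0.026], [0.0143, -0.0093, 0.0505], [0.0284, 0.0115, 0.0767]]
0.06 0.0613 [-0.02  1.4  -0.55]
0.058 0.0581 [-0.83  2.05 -0.53]
0.056 0.0557 [-0.54  1.72 -0.46]
0.054 0.0537 [ 0.12  1.38 -1.3 ]
0.052 0.0533 [-1.88 -0.52  6.81]
```

```bash
cat >> h.py <<'E'
TO=-.0235  # measured: real finger tips sit 23.5 mm short of the reported TCP; command z = tip z + TO
VR=.055
def vpose(t): return j2w(VX[0]+VR*np.sin(t),VX[1]+VR*np.cos(t),.060+TO), JA-t
E
python3 - <<'E'
from h import *
manip.set_gripper(.04,force=20); p,a=vpose(.09)
manip.move_linear([p[0],p[1],.09],rate=.1,rot=down(a)); manip.move_linear(p,rate=.1)
manip.set_gripper(0,force=15); s=manip.state(); print(s["gripper_width"],s["grasp_force"],st()[0])
if s["gripper_width"]>.009: swing(.09,1.571)
print(st())
E
```

```text
0.013705757311343157 15.022836774587631 [-2.07640252  0.54813322  4.03761546]
t 1.596 [-0.5 -2.   1.7] [-0.37  0.09  0.06] 0.0141 22.6
t 1.621 [0.  3.  2.9] [0.69 0.15 0.17] 0.0144 22.8
t 1.646 [0.1 8.6 1.1] [1.39 0.15 0.29] 0.0149 23.1
t 1.671 [-1.7 13.6 -0.2] [2.08 0.25 0.35] 0.014 23.3
(array([-1.65112258, 13.64863571, -0.19877174]), array([2.08216117, 0.25364552, 0.34807298]), 0.013951196059151584, 23.3417)
```

```bash
cat >> h.py <<'E'
LR=np.hypot(.140,.021); L0=np.arctan2(.021,.140)
def lpose(t): return j2w(0,-.135+LR*np.cos(L0+t),.062+LR*np.sin(L0+t)-.012+TO)
def lever(t0,t1,step=.2,rate=.12,fine=.03,n=6,lim=12,over=.12):
    for t in np.linspace(t0,t1,int(np.ceil(abs(t1-t0)/step))+1)[1:]: manip.move_linear(lpose(t),rate=rate)
    f0=st()[0]; print("f at",round(t,2),f0.round(1)); sg=np.sign(t1-t0)
    for k in range(n):
        t+=sg*fine; manip.move_linear(lpose(t),rate=.04); f,m,w,c=st(); print(round(t,3),f.round(1),round(w,4),round(c,1))
        if np.linalg.norm(f)>lim: break
E
python3 - <<'E'
from h import *
manip.set_gripper(.034); 
q=manip.state()["tool_pos"]; manip.move_linear([q[0],q[1],.2],rate=.3)
c=cap("wrist");save(c,"w4")
p=lpose(0); goto(p,JA,up=.15); print(st()[0])
manip.set_gripper(0,force=30); s=manip.state(); print(s["gripper_width"],s["grasp_force"],st()[0])
if s["gripper_width"]>.01: lever(0,1.66)
E
```

```text
[-0.18996642  0.99617768  0.08509279]
0.013680037936112019 29.998813569545746 [-3.63829825  0.57976084  6.45862278]
f at 1.66 [-10.1  -2.6   9.4]
1.69 [-12.1  -2.5  11.3] 0.0133 30.9
```

```bash
python3 - <<'E'
from h import *
for t in np.arange(1.71,1.86,.02):
    manip.move_linear(lpose(t),rate=.04); f,m,w,c=st(); print(round(t,3),f.round(1),round(w,4),round(c,1))
    if f[1]>8: break
manip.set_gripper(.034); print(st()[0])
q=manip.state()["tool_pos"]; manip.move_linear([q[0],q[1],.30],rate=.3)
p=j2w(0,-.02,.26); manip.move_pose(p,down(JA)); manip.dwell(.2)
c=cap("wrist");save(c,"w5");d=cap("side");e=cap("scene")
f=lambda i:cv2.resize(i,(400,300),interpolation=cv2.INTER_CUBIC)
cv2.imwrite("pics/l1.png",np.vstack([np.hstack([f(d["image"][150:270,180:340]),f(e["image"][140:275,170:350])]),np.hstack([f(c["image"]),f(c["image"])])]))
for n,c in(("side",d),("scene",e)):
    Q=w2j(cloud(c)); m=(abs(Q[...,0])<.02)&(Q[...,1]>-.22)&(Q[...,1]<-.1)&(Q[...,2]>.08)&(Q[...,2]<.26)
    print(n,m.sum(),[(round(z,2),np.median(Q[m&(abs(Q[...,2]-z)<.01)],0).round(3).tolist()) for z in np.arange(.09,.24,.02) if (m&(abs(Q[...,2]-z)<.01)).sum()>1])
E
```

```text
1.71 [-12.5  -1.6  11.7] 0.0135 31.1
1.73 [-12.6  -1.7  12.5] 0.0137 31.4
1.75 [-13.1  -1.4  11.7] 0.0133 31.6
1.77 [-12.9  -0.5  13.9] 0.0132 31.9
1.79 [-14.    7.5  18.2] 0.0128 32.1
1.81 [-15.3  10.   18.7] 0.0113 32.4
[-1.11771432 -0.17572157 -0.21587345]
side 222 [(np.float64(0.09), [-0.004, -0.138, 0.092]), (np.float64(0.11), [-0.003, -0.14, 0.109]), (np.float64(0.13), [-0.005, -0.143, 0.127]), (np.float64(0.15), [-0.005, -0.135, 0.152]), (np.float64(0.17), [-0.004, -0.159, 0.169]), (np.float64(0.19), [-0.005, -0.168, 0.189]), (np.float64(0.21), [-0.005, -0.173, 0.209]), (np.float64(0.23), [-0.003, -0.177, 0.221])]
scene 175 [(np.float64(0.09), [-0.006, -0.146, 0.089]), (np.float64(0.11), [-0.005, -0.149, 0.11]), (np.float64(0.13), [-0.006, -0.151, 0.129]), (np.float64(0.15), [-0.004, -0.151, 0.151]), (np.float64(0.17), [-0.004, -0.163, 0.171]), (np.float64(0.19), [-0.007, -0.178, 0.189]), (np.float64(0.21), [-0.006, -0.182, 0.209]), (np.float64(0.23), [-0.004, -0.185, 0.221])]
```

View pics/l1.png

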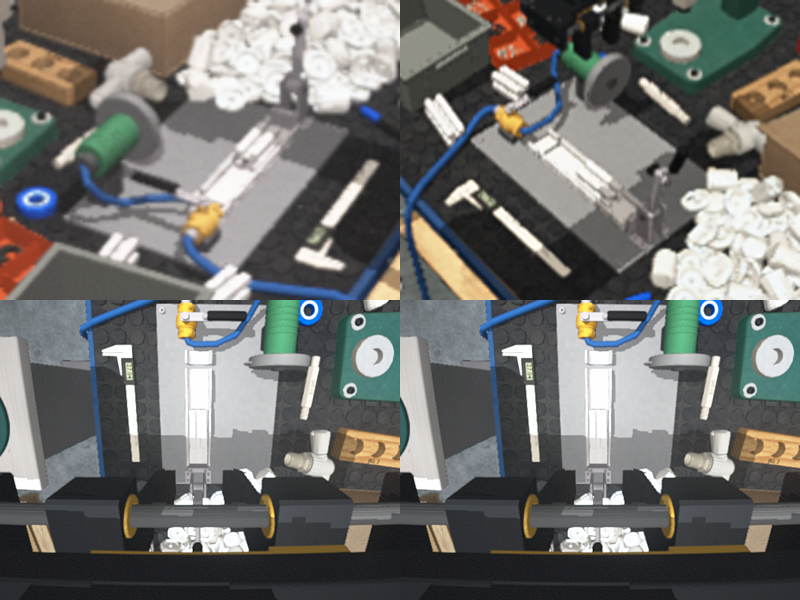

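```bash
cat >> h.py <<'E'
TOTE=np.array([.458,.421]); TA=np.radians(5.9)
def pick(x,y,a,tip,w=.055,force=40,up=.16):
    manip.set_gripper(w); goto([x,y,tip+TO],a,up=up); manip.set_gripper(0,force=force)
    s=manip.state(); print("grip",round(s["gripper_width"],4),s["grasp_force"].round(1),s["contact_force"].round(1),round(s["clock"],1))
    manip.move_linear([x,y,up],rate=.25); w=manip.state()["gripper_width"]; print("lifted",round(w,4)); return .025<w<.036
def drop(dx,tip=.062):
    q=manip.state()["tool_pos"]; manip.move_linear([q[0],q[1],.19],rate=.3)
    c=TOTE+dx*np.array([np.cos(TA),np.sin(TA)])
    manip.move_pose([c[0],c[1],.19],down(TA)); print("before drop",round(manip.state()["gripper_width"],4))
    manip.move_linear([c[0],c[1],tip+TO],rate=.25); manip.set_gripper(.045); manip.move_linear([c[0],c[1],.19],rate=.4)
    print("t",round(manip.state()["clock"],1))
E
python3 - <<'E'
from h import *
c=load("w5");Q=w2j(cloud(c)[:235].reshape(-1,3));m=(Q[:,2]>.039)&(Q[:,2]<.048)&(abs(Q[:,0])<.025)&(Q[:,1]>-.095)&(Q[:,1]<.07)
r=cv2.minAreaRect((Q[m,:2]*1000).astype(np.float32));print(r,np.median(Q[m,2]))
y=r[0][1]/1000; L=max(r[1]); assert 60<L<80
p=j2w(0,y,0)
if pick(p[0],p[1],JA,.030): drop(.045)
E
```

```text
((-1.4234275817871094, -29.054683685302734), (29.484451293945312, 70.51116943359375), 0.3593291938304901) 0.04385598631857457Traceback (most recent call last):
  File "<stdin>", line 6, in <module>
  File "h.py", line 65, in pick
    s=manip.state(); print("grip",round(s["gripper_width"],4),s["grasp_force"].round(1),s["contact_force"].round(1),round(s["clock"],1))
                                                              ^^^^^^^^^^^^^^^^^^^^^^
AttributeError: 'float' object has no attribute 'round'
```

```bash
sed -i 's/s\["grasp_force"\].round(1)/round(s["grasp_force"],1)/' h.py; python3 - <<'E'
from h import *
s=manip.state();print(s["gripper_width"],s["grasp_force"],s["contact_force"])
q=s["tool_pos"]; manip.move_linear([q[0],q[1],.12],rate=.2); w=manip.state()["gripper_width"];print(w)
if w>.025: drop(.045)
c=cap("wrist");save(c,"w6")
Q=cloud(c);q=Q[:238]
m=((q[...,2]>.022)&(q[...,2]<.04)&(q[...,0]>.36)&(q[...,0]<.62)&(q[...,1]<.33)&(q[...,1]>.2)&(c["image"][:238].min(-1)>110)).astype(np.uint8)
k,lab,stt,_=cv2.connectedComponentsWithStats(m)
for i in range(1,k):
    if stt[i,4]>60: r=cv2.minAreaRect((q[lab==i][:,:2]*1000).astype(np.float32));print(np.round(r[0],1),np.round(r[1],1),round(r[2],1),np.median(q[lab==i][:,2]).round(4))
E
```

```text
0.02917862996351904 40.0019234418869 [-1.76983775  1.45015446  5.9147885 ]
0.029628488065015494
before drop 0.0296
t 41.4
```

```bash
cat >> h.py <<'E'
def blobs(c,lo,hi,zr=(.022,.04),mn=60,vmin=110):
    "white pieces at profile-top height in world box lo..hi -> (x,y,width,length,yaw of long axis from +y,z)"
    q=cloud(c)[:238]; m=((q[...,2]>zr[0])&(q[...,2]<zr[1])&(q[...,0]>lo[0])&(q[...,0]<hi[0])&(q[...,1]>lo[1])&(q[...,1]<hi[1])&(c["image"][:238].min(-1)>vmin)).astype(np.uint8)
    k,lab,s,_=cv2.connectedComponentsWithStats(m); out=[]
    for i in range(1,k):
        if s[i,4]<mn: continue
        g=q[lab==i]; b=cv2.boxPoints(cv2.minAreaRect((g[:,:2]*1000).astype(np.float32)))/1000
        e=[b[1]-b[0],b[2]-b[1]]; e.sort(key=np.linalg.norm); d=e[1]; yaw=np.arctan2(-d[0],d[1]); yaw=(yaw+np.pi/2)%np.pi-np.pi/2
        out.append((*b.mean(0),np.linalg.norm(e[0]),np.linalg.norm(d),yaw,np.median(g[:,2])))
    return out
E
python3 - <<'E'
from h import *
manip.move_pose([.48,.14,.30],down(0)); manip.dwell(.2)
c=cap("wrist");save(c,"w7"); B=blobs(c,(.36,.22),(.62,.34))
for b in B: print(np.round(b,4))
for L,dx in((.060,-.005),):
    b=[b for b in B if abs(b[3]-L)<.006 and abs(b[2]-.03)<.004]
    if b:
        b=b[0]
        if pick(b[0],b[1],b[4],.016): drop(dx)
E
```

```text
[ 0.4077  0.2655  0.0308  0.091  -0.1551  0.0297]
[0.5372 0.2626 0.0296 0.0601 0.1234 0.0298]
grip 0.0297 40.0 [-0.9 -0.7  5.2] 45.5
lifted 0.0294
before drop 0.0295
t 49.0
```

```bash
python3 - <<'E'
from h import *
manip.move_pose([.48,.14,.30],down(0)); manip.dwell(.2)
c=cap("wrist"); B=blobs(c,(.36,.22),(.62,.34))
for b in B: print(np.round(b,4))
b=[b for b in B if abs(b[3]-.09)<.006][0]
if pick(b[0],b[1],b[4],.016): drop(-.05)
manip.move_pose([.5,-.33,.30],down(0)); manip.dwell(.2)
d=cap("wrist");save(d,"w8")
for b in blobs(d,(.33,-.5),(.47,-.15),mn=200): print("stock?",np.round(b,4))
e=cap("side");s=cap("scene")
f=lambda i:cv2.resize(i,(400,300),interpolation=cv2.INTER_CUBIC)
cv2.imwrite("pics/t1.png",np.vstack([np.hstack([f(e["image"][230:350,150:310]),f(s["image"][130:220,130:250])]),np.hstack([f(d["image"]),f(s["image"])])]))
print(st()[3])
E
```

```text
[ 0.3813  0.2506  0.0303  0.0638 -0.1582  0.0297]Traceback (most recent call last):
  File "<stdin>", line 5, in <module>
IndexError: list index out of range
```

```bash
python3 - <<'E'
from h import *
c=cap("wrist"); save(c,"w9"); B=blobs(c,(.28,.12),(.62,.34))
for b in B: print(np.round(b,4))
cv2.imwrite("pics/k1.png",cv2.resize(c["image"][:240],(640,300)))
E
```

```text
[ 0.3793  0.2383  0.0306  0.0888 -0.1563  0.0298]
```

View pics/k1.png

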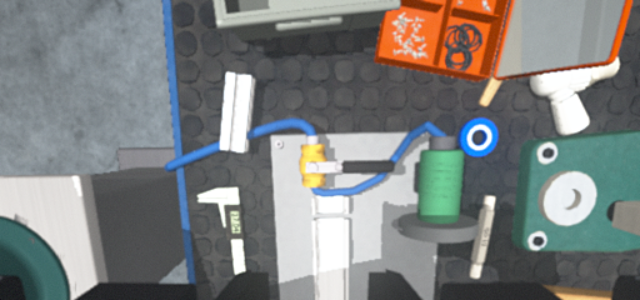

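```bash
python3 - <<'E'
from h import *
if pick(.3821,.256,-.156,.016): drop(-.05)
manip.move_pose([.5,-.33,.30],down(0)); manip.dwell(.2)
d=cap("wrist");save(d,"w8")
for b in blobs(d,(.30,-.5),(.47,-.15),mn=200): print("stock?",np.round(b,4))
e=cap("side");s=cap("scene")
f=lambda i:cv2.resize(i,(400,300),interpolation=cv2.INTER_CUBIC)
cv2.imwrite("pics/t1.png",np.vstack([np.hstack([f(e["image"][230:350,150:310]),f(s["image"][130:220,130:250])]),np.hstack([f(d["image"]),f(s["image"])])]))
print(st()[3])
E
```

```text
grip 0.0295 40.0 [-0.8 -0.7  5.4] 53.2
lifted 0.0295
before drop 0.0293
t 56.6
stock? [ 0.4585 -0.1738  0.0229  0.0404  0.0005  0.0324]
stock? [ 0.3868 -0.3256  0.0315  0.1991  0.0527  0.0296]
stock? [ 0.4454 -0.355   0.0325  0.0483  0.4317  0.0354]
stock? [ 0.4469 -0.4012  0.0477  0.0531  0.2383  0.0276]
59.6833
```

View pics/t1.png

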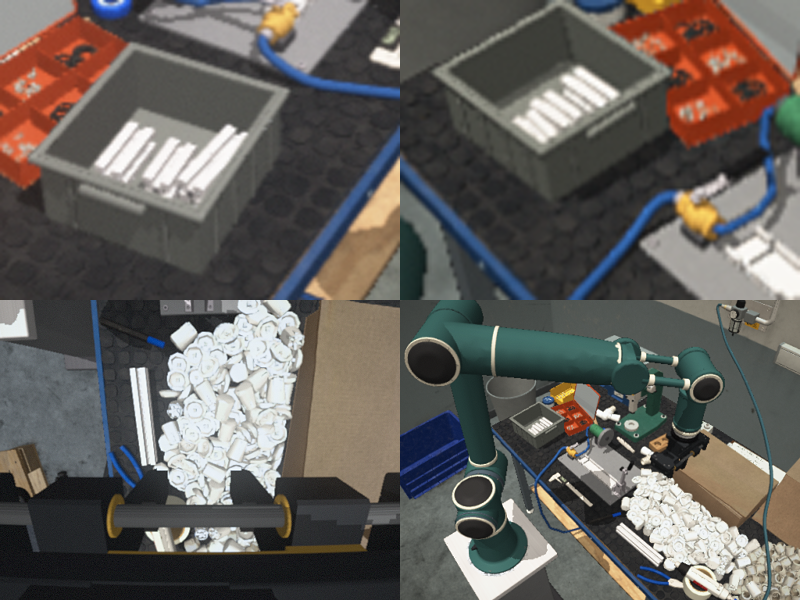

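```bash
python3 - <<'E'
from h import *
for n in("side","scene"):
    Q=w2j(cloud(cap(n))); m=(abs(Q[...,0])<.02)&(Q[...,1]>-.22)&(Q[...,1]<-.06)&(Q[...,2]>.1)&(Q[...,2]<.24)
    print(n,[(round(z,2),np.percentile(Q[m&(abs(Q[...,2]-z)<.008)][:,1],[50,95]).round(3).tolist()) for z in np.arange(.11,.2,.015) if (m&(abs(Q[...,2]-z)<.008)).sum()>1])
yaw=.053; s=.007; g=np.array([.3868,-.3256])+s*np.array([-np.sin(yaw),np.cos(yaw)])
ok=pick(g[0],g[1],yaw,.016,w=.042,force=60,up=.14)
q=manip.state()["tool_pos"];manip.move_linear([q[0],q[1],.30],rate=.25)
p=j2w(0,-.005+.010+s,.30); manip.move_pose(p,down(JA)); manip.move_linear([p[0],p[1],.09],rate=.2); manip.dwell(.2)
print(ok,manip.state()["gripper_width"],st()); c=cap("wrist");save(c,"w10")
Q=w2j(cloud(c)[:238].reshape(-1,3)); z=Q[np.isfinite(Q[:,0])]; tz=.09-TO+.014
m=(abs(z[:,2]-tz)<.008)&(abs(z[:,0])<.03)&(abs(z[:,1])<.14); r=cv2.minAreaRect((z[m,:2]*1000).astype(np.float32)); print(r,np.median(z[m,2]),tz)
E
```

```text
side [(np.float64(0.11), [-0.14, -0.136]), (np.float64(0.12), [-0.143, -0.139]), (np.float64(0.14), [-0.14, -0.131]), (np.float64(0.16), [-0.145, -0.126]), (np.float64(0.17), [-0.16, -0.151]), (np.float64(0.18), [-0.166, -0.157]), (np.float64(0.2), [-0.171, -0.165])]
scene [(np.float64(0.11), [-0.148, -0.143]), (np.float64(0.12), [-0.151, -0.145]), (np.float64(0.14), [-0.153, -0.136]), (np.float64(0.16), [-0.149, -0.134]), (np.float64(0.17), [-0.163, -0.156]), (np.float64(0.18), [-0.174, -0.168]), (np.float64(0.2), [-0.182, -0.175])]
grip 0.0293 60.0 [-1.3  0.2  6.6] 62.1
lifted 0.029
True 0.029298021455755573 (array([ 0.37155002,  0.39268368, -0.89605674]), array([ 0.04553074, -0.00278781, -0.04499868]), 0.029298021455755573, 66.4083)
((0.5839424133300781, 59.58879089355469), (58.31224822998047, 91.38671875), 0.16790242493152618) 0.12713890563434443 0.1275
```

```bash
python3 - <<'E'
from h import *
c=load("w10");z=w2j(cloud(c)[:238].reshape(-1,3));m=(abs(z[:,2]-.127)<.006)&(abs(z[:,0])<.03)&(z[:,1]>.03)&(z[:,1]<.14)
print([(y,np.percentile(z[m&(abs(z[:,1]-y)<.006)][:,0],[2,98]).round(4).tolist()) for y in(.04,.06,.08,.095)])
p=j2w(0,-.005+.010+.007,0); f0=st()[0]
for t in(.05,.042,.037,.034,.0315):
    manip.move_linear([p[0],p[1],t+TO],rate=.06); f=st()[0]-f0; print(t,f.round(1),round(st()[2],4))
    if abs(f[2])>8: break
E
```

```text
[(0.04, [-0.013, 0.0158]), (0.06, [-0.0131, 0.0159]), (0.08, [-0.0131, 0.0159]), (0.095, [-0.0131, 0.016])]
0.05 [ 0.2 -0.7 -0.6] 0.0295
0.042 [ 1.4 -1.2  1.2] 0.0293
0.037 [ 1.2 -0.3  0.2] 0.029
0.034 [ 1.3 -0.9  0.6] 0.0294
0.0315 [ 1.5 -1.1  1.1] 0.0294
```

```bash
python3 - <<'E'
from h import *
q=manip.state()["tool_pos"]; y=.012
manip.move_linear(j2w(0,y,.0302+TO),rate=.04); f0=st()[0]; print(f0.round(1))
for k in range(14):
    y-=.0015; manip.move_linear(j2w(0,y,.0302+TO),rate=.03); f=st()[0]-f0
    if k>4: print(round(y-.007,4),f.round(1),w2j(manip.state()["tool_pos"])[1].round(4))
    if f[1]>8: break
manip.set_gripper(.042); print(st()[0].round(1))
q=manip.state()["tool_pos"]; manip.move_linear([q[0],q[1],.27],rate=.3); manip.dwell(.2)
c=cap("wrist");save(c,"w11")
z=w2j(cloud(c)[:238].reshape(-1,3));m=(abs(z[:,2]-.044)<.005)&(abs(z[:,0])<.022)&(z[:,1]>-.115)&(z[:,1]<.105)
print(cv2.minAreaRect((z[m,:2]*1000).astype(np.float32)),np.median(z[m,2]),st()[3])
cv2.imwrite("pics/p1.png",cv2.resize(c["image"][:330,130:380],(606,600*1)))
E
```

```text
[-3.1 -0.5  9.8]
-0.004 [ 2.8  5.8 -3.6] 0.0041
-0.0055 [ 2.3  5.  -3.2] 0.0026
-0.007 [ 3.3  5.1 -2.9] 0.0011
-0.0085 [ 3.1 10.3 -3.4] 0.0007
[-0.1  0.4  0.1]
((1.4728469848632812, -10.172821044921875), (206.22206115722656, 32.449947357177734), 89.08790588378906) 0.0438347691420265 72.8667
```

View pics/p1.png

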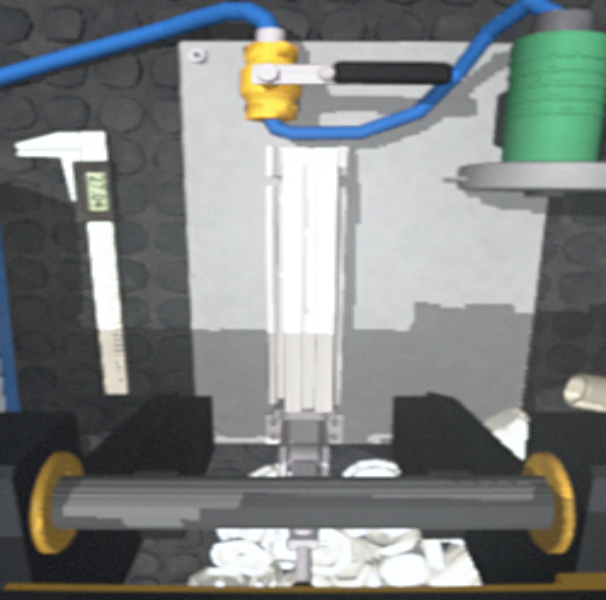

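```bash
python3 - <<'E'
from h import *
manip.set_gripper(.034,force=30)
p=lpose(1.7); manip.move_linear([*p[:2],.27],rate=.25); manip.move_linear(p,rate=.15); print(st()[0].round(1))
manip.set_gripper(0,force=40); print(st()[0].round(1),st()[2])
if st()[2]>.009:
    for t in np.linspace(1.7,.1,9)[1:]: manip.move_linear(lpose(t),rate=.12); 
    print(st()[0].round(1),st()[2]); f0=st()[0]
    for t in np.arange(.08,-.13,-.02):
        manip.move_linear(lpose(t),rate=.04); f=st()[0]; print(round(t,2),f.round(1),round(st()[2],4),manip.state()["tool_pos"][2].round(4))
        if f[2]-f0[2]>16: break
print(st()[3])
E
```

```text
[1.  0.3 0.4]
[-7.1 -0.1  6.3] 0.013590092307942201
[-2.8  9.5  0.7] 0.013456619808381542
0.08 [-2.2 10.3  2.2] 0.0134 0.059
0.06 [-2.9  9.5  2.8] 0.0136 0.0563
0.04 [-2.6 10.   2.3] 0.0131 0.0536
0.02 [-2.8 10.3  1.9] 0.0131 0.0508
-0.0 [-3.6 11.   3.1] 0.0137 0.0479
-0.02 [-2.4  9.8  1.7] 0.0136 0.0451
-0.04 [-3.8 10.7  3.7] 0.0137 0.0425
-0.06 [-10.1   8.1  19.6] 0.0132 0.0418
80.4167
```

```bash
python3 - <<'E'
from h import *
manip.set_gripper(.034); q=manip.state()["tool_pos"]; manip.move_linear([q[0],q[1],.12],rate=.2)
p=j2w(0,-.03,.26); manip.move_linear(p,rate=.3); manip.dwell(.2)
c=cap("wrist");save(c,"w12")
for n in("w1","w12"):
    J=w2j(cloud(load(n))[:238].reshape(-1,3)); print(n,[(round(y,3),np.percentile(J[(abs(J[:,1]-y)<.004)&(abs(J[:,0])<.006)&(J[:,2]>.05)&(J[:,2]<.12)][:,2],[50,90]).round(4).tolist()) for y in np.arange(-.02,.03,.01)])
J=w2j(cloud(c)[:238].reshape(-1,3));m=(abs(J[:,2]-.044)<.004)&(abs(J[:,0])<.022)&(J[:,1]>-.03)&(J[:,1]<.105);g=J[m];print("stock end",np.percentile(g[:,1],99.5),np.percentile(g[:,0],[1,99]),np.median(g[:,2]),st()[3])
m=(c["image"][:238].reshape(-1,3).max(1)<70)&(J[:,2]>.07)&(J[:,2]<.11)&(abs(J[:,0])<.02)&(J[:,1]<.05)&(J[:,1]>-.06);print("grip",np.percentile(J[m],[2,50,98],axis=0).round(3).tolist())
E
```

```text
w1 [(np.float64(-0.02), [0.0841, 0.0866]), (np.float64(-0.01), [0.0875, 0.0888]), (np.float64(0.0), [0.0884, 0.0899]), (np.float64(0.01), [0.0901, 0.0919]), (np.float64(0.02), [0.0926, 0.0937])]
w12 [(np.float64(-0.02), [0.0853, 0.0867]), (np.float64(-0.01), [0.0873, 0.0887]), (np.float64(0.0), [0.0889, 0.0904]), (np.float64(0.01), [0.0905, 0.0917]), (np.float64(0.02), [0.092, 0.0934])]
stock end 0.09397648370345257 [-0.01256821  0.01696678] 0.04390818698940635 82.35Traceback (most recent call last):
  File "<stdin>", line 8, in <module>
    return _quantile_unchecked(
        a, q, axis, out, overwrite_input, method, keepdims, weights)
    return _ureduce(a,
                    func=_quantile_ureduce_func,
    ...<5 lines>...
                    overwrite_input=overwrite_input,
                    method=method)
    r = func(a, **kwargs)
    result = _quantile(arr,
                       quantiles=q,
    ...<2 lines>...
                       out=out,
                       weights=wgt)
    slices_having_nans = np.isnan(arr[-1, ...])
                                  ~~~^^^^^^^^^
IndexError: index -1 is out of bounds for axis 0 with size 0
```

```bash
python3 - <<'E'
from h import *
for n in("w11","w12"):
    J=w2j(cloud(load(n))[:238].reshape(-1,3));m=(abs(J[:,2]-.044)<.004)&(abs(J[:,0])<.010)&(J[:,1]>.0)&(J[:,1]<.105);print(n,np.percentile(J[m][:,1],[97,99,99.5,100]).round(4))
manip.set_gripper(0,force=20)
p=j2w(0,.008,0); manip.move_linear([*p[:2],.10],rate=.25); f0=st()[0]
manip.move_linear([*p[:2],.093+TO],rate=.1)
for t in np.arange(.0915,.082,-.001):
    manip.move_linear([*p[:2],t+TO],rate=.03); f=st()[0]-f0; print(round(t,4),f.round(1))
    if f[2]>18: break
manip.move_linear([*p[:2],.16],rate=.3)
# valve handle as shut
c=load("w12");J=w2j(cloud(c)[:238].reshape(-1,3))
print([(x,np.median(J[(abs(J[:,0]-x)<.004)&(J[:,2]>.07)&(J[:,2]<.08)&(abs(J[:,1]-.15)<.03)][:,1]).round(4)) for x in(.02,.03,.04,.05,.06,.07)],st()[3])
E
```

```text
w11 [0.0907 0.0926 0.0926 0.0927]
w12 [0.0925 0.0939 0.094  0.0942]
0.0915 [0.5 1.1 0.4]
0.0905 [-1.5  0.4  5.3]
0.0895 [-4.3  0.1  9.5]
0.0885 [-5.8 -0.  14.9]
0.0875 [-8.   0.8 21.3]
[(0.02, np.float64(0.148)), (0.03, np.float64(0.1477)), (0.04, np.float64(0.1472)), (0.05, np.float64(0.1477)), (0.06, np.float64(0.1484)), (0.07, np.float64(0.1485))] 85.9583
```

```bash
python3 - <<'E'
from h import *
c0=load("w11"); 
manip.set_gripper(.042)
p=j2w(0,.0007,.27); manip.move_linear(p,rate=.3); manip.dwell(.3)
c=cap("wrist");save(c,"w13")
for n in("w11","w13"):
    c=load(n);J=w2j(cloud(c)[:238].reshape(-1,3));m=(abs(J[:,2]-.044)<.004)&(abs(J[:,0])<.010)&(J[:,1]>.0)&(J[:,1]<.105);print(n,c["T"][:3,3].round(4),np.percentile(J[m][:,1],[97,99,99.5,100]).round(4))
E
```

```text
w11 [0.4949 0.094  0.4376] [0.0907 0.0926 0.0926 0.0927]
w13 [0.4952 0.0965 0.4383] [0.0913 0.0927 0.0927 0.0927]
```

```bash
python3 - <<'E'
from h import *
manip.set_gripper(.036,force=15); p,a=vpose(1.571)
manip.move_pose([*p[:2],.2],down(a)); manip.move_linear(p,rate=.15); print(st()[0].round(1))
manip.set_gripper(0,force=15); print(st()[2])
if st()[2]>.009: swing(1.571,0)
E
```

```text
[ 0.2 -0.4 -0.6]
0.013820606796355476
t 0.046 [-2.9  1.5  6.5] [ 0.15  0.4  -0.23] 0.0141 93.8
t 0.021 [-2.6  1.8  5.9] [ 0.15  0.36 -0.28] 0.0137 94.1
t -0.004 [-1.6  0.9  6.9] [ 0.25  0.33 -0.32] 0.0143 94.3
t -0.029 [-1.4  2.   5.6] [ 0.31  0.24 -0.37] 0.0138 94.6
t -0.054 [4.8 1.9 2.4] [ 0.39 -0.68 -0.33] 0.0141 94.8
t -0.079 [ 8.2  2.6 -1.6] [ 0.33 -1.26 -0.34] 0.0145 95.1
t -0.104 [12.2  0.4 -4.4] [ 0.24 -1.93 -0.38] 0.0148 95.3
```

Against the open stop; release, retreat and check everything before handing in.

```bash
python3 - <<'E'
from h import *
manip.set_gripper(.034); q=manip.state()["tool_pos"]; manip.move_linear([q[0],q[1],.2],rate=.3)
p=j2w(0,-.03,.26); manip.move_pose(p,down(JA)); manip.dwell(.3)
c=cap("wrist");save(c,"w14");J=w2j(cloud(c)[:238].reshape(-1,3))
print("handle",[(y,np.median(J[(abs(J[:,1]-y)<.004)&(J[:,2]>.07)&(J[:,2]<.08)&(abs(J[:,0]+.018)<.03)][:,0]).round(4)) for y in(.2,.21,.22,.23,.24)])
print("lever",[np.percentile(J[(abs(J[:,1]-y)<.004)&(abs(J[:,0])<.006)&(J[:,2]>.05)&(J[:,2]<.12)][:,2],90).round(4) for y in(-.01,0,.01)])
e=cap("side");s=cap("scene")
f=lambda i:cv2.resize(i,(400,300),interpolation=cv2.INTER_CUBIC)
cv2.imwrite("pics/end.png",np.vstack([np.hstack([f(e["image"][180:330,140:340]),f(s["image"][130:265,130:310])]),np.hstack([f(c["image"]),f(c["image"][:180,150:390])])])); print(st()[3])
E
```

```text
handle [(0.2, np.float64(nan)), (0.21, np.float64(nan)), (0.22, np.float64(nan)), (0.23, np.float64(nan)), (0.24, np.float64(nan))]
lever [np.float64(0.0887), np.float64(0.09), np.float64(0.0918)]
97.9167
  return _methods._mean(a, axis=axis, dtype=dtype,
  ret = ret.dtype.type(ret / rcount)
```

View pics/end.png

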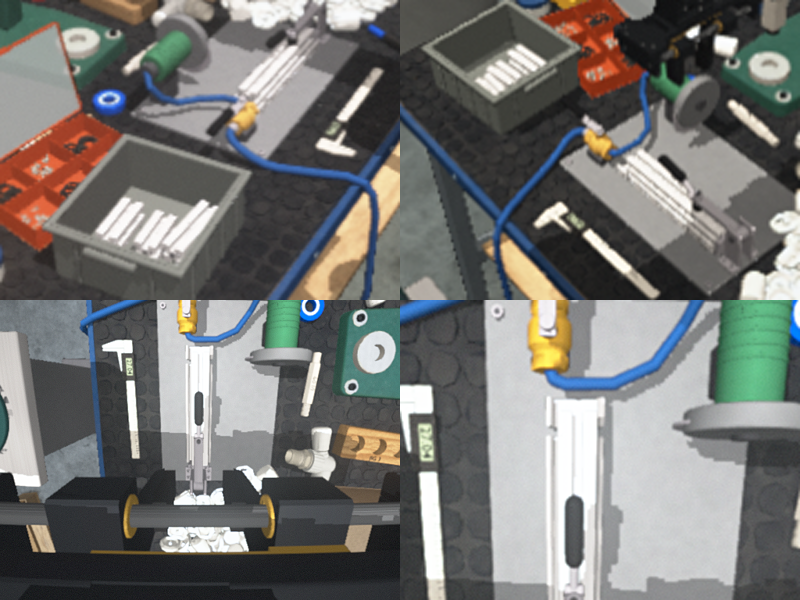

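```bash
python3 - <<'E'
from h import *
manip.move_pose([.48,.14,.30],down(0)); manip.dwell(.3)
c=cap("wrist");J=w2j(cloud(c)[:238].reshape(-1,3))
X=[np.median(J[(abs(J[:,1]-y)<.004)&(J[:,2]>.07)&(J[:,2]<.08)&(abs(J[:,0]+.018)<.03)][:,0]) for y in(.2,.21,.22,.23,.24)]
print(np.round(X,4),np.polyfit((.2,.21,.22,.23,.24),X,1)[0])
E
```

```text
[-0.0191 -0.0186 -0.0183 -0.018  -0.0183] 0.02026628573528476
```

```bash
python3 -c "
from h import *
print(manip.close_job(), manip.state()['clock'])"
```

```text
the job is handed in; nothing more can be done
the job is handed in; nothing more can be done
```

The changeover is done in the order asked and handed in, at about 100 s of the 210 s allowed: the stub and both offcuts present are in the tote, the new length is against the stop under the closed lever, and the air is fully on again.

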